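# Book in a delivery: cross-stack the cartons, show the lot label to the camera

### The job

Book in this delivery: lay (don't drop) the two plain cartons from the cardboard sheet on the pile as its next layer, crosswise to the layer below and each straight above a carton of the bottom layer. Then pick up the carton with the white lot label and hold it in the air for the label camera: label facing straight into the lens, right way up, centred, 12 cm in front of it - and finish like that, still holding it steady. Leave the pile, the camera's setting and the other things on the counter undisturbed.

Things in the scene. Friction and masses are not known exactly. Their poses are not given: they have to be found in the camera images.
- lot_carton: slim buff carton of wooden skewers with two printed green bands, 190 long (its x axis) x 50 wide (y) x 34 high (z), 0.14 to 0.28 kg; origin at the centre of its underside. The only one with a white bar-code lot label: on its +x end face, folded over the top edge. Starts on the cardboard sheet, in any of the three places, label end away from the robot
- lot_label (a point): centre of the lot carton's labelled end face (95 mm from the carton's middle along its +x, 17 mm above its underside); same axes as the carton, so x points out of the label
- plain_a: slim buff carton of wooden skewers with two printed green bands, 190 long (its x axis) x 50 wide (y) x 34 high (z), 0.14 to 0.28 kg; origin at the centre of its underside. No label. Starts on the cardboard sheet (4 mm thick, on the counter), about 125 mm from its neighbour middle to middle
- plain_b: slim buff carton of wooden skewers with two printed green bands, 190 long (its x axis) x 50 wide (y) x 34 high (z), 0.14 to 0.28 kg; origin at the centre of its underside. No label. Starts on the cardboard sheet, about 125 mm from its neighbour middle to middle
- stock_board: blue plastic stock board, 240 x 240 x 15 mm, fixed on the counter; origin at the centre of its underside. The pile stands on it, centred: the bottom layer is two cartons along the board's x axis, 110 mm apart middle to middle; the second layer is two cartons along its y axis, 110 mm apart. The second layer's tops are 83 mm above the counter
- low_left: slim buff carton of wooden skewers with two printed green bands, 190 long (its x axis) x 50 wide (y) x 34 high (z), 0.14 to 0.28 kg; origin at the centre of its underside. Bottom layer of the pile, at +55 mm along the board's y
- low_right: slim buff carton of wooden skewers with two printed green bands, 190 long (its x axis) x 50 wide (y) x 34 high (z), 0.14 to 0.28 kg; origin at the centre of its underside. Bottom layer of the pile, at -55 mm along the board's y
- mid_near: slim buff carton of wooden skewers with two printed green bands, 190 long (its x axis) x 50 wide (y) x 34 high (z), 0.14 to 0.28 kg; origin at the centre of its underside. Second layer of the pile, at -55 mm along the board's x
- mid_far: slim buff carton of wooden skewers with two printed green bands, 190 long (its x axis) x 50 wide (y) x 34 high (z), 0.14 to 0.28 kg; origin at the centre of its underside. Second layer of the pile, at +55 mm along the board's x
- lens (a point): centre of the label camera's lens front, 0.28 m up, amid the white ring light (68 mm across) of the black head, on a column with a grey foot, fixed at the counter's far side. Its x axis points BACK into the camera: it looks along -x, towards the robot and 0.25 to 0.5 rad down; y level, z up in the picture. Head stiff on its tilt hinge, to be left as set
- tape_roll: roll of parcel tape lying flat on the cardboard sheet beyond the ends of the cartons, 90 mm across, 48 high; origin at the centre of its underside
- stapler: red and black stapler, 130 x 34 mm, 51 high; origin at the centre of its underside
- mug: white mug, 82 mm across, 92 high, handle on one side; origin at the centre of its underside
- call_bell: steel counter call bell, 86 mm across, 58 high; origin at the centre of its underside
- parcel_knife: orange and black parcel knife, 150 x 28 x 14 mm, lying on the cardboard sheet beyond the ends of the cartons; origin at the centre of its underside

How it is judged:
By the outcome, as a careful person would: the job done as asked, in the order asked, and still so for the second after the job is handed in, while the arm keeps its last pose, push and grip.
It also fails if it takes over 64 s, if anything falls off the work surface, if the arm or the gripper's body presses on something with over 40 N, if the wrist force passes 120 N, or if a joint passes its speed limit or range.

### The arm

A 6-joint arm with a two-finger parallel gripper is mounted at the origin on the work surface. World frame = base frame: x ahead of the robot, y to its left, z up, the work surface at z = 0. Lengths are in m, angles in rad, forces in N, time in s.
With the tool pointing down it reaches from about 0.375 to 0.975 m from the base axis. Payload 3.8 kg.
Tool frame: the origin (TCP) lies midway between the tips of the shut fingers; the grasp point (between the pads) lies robot.grip_depth behind it (robot.grip_depth is the distance from the TCP to the grasp point, in m); z points along the fingers, y is the line along which they close (so a half turn about z gives the same grasp; the last joint's range is limited). The gripper opens to 85 mm and grips with 20 to 120 N. Pads are 22 mm wide; open, the fingers measure 114 mm over their backs; the gripper's body (76 mm by 85 mm) begins 54 mm behind the grasp point. The pads swing forward as they close: fully open they stand 13 mm farther back than shut.
Start: joints at [-0.037, 0.264, 1.604, -0, 1.274, -0.037], TCP at [0.675, -0, 0.231] pointing down, gripper open.
Joint ranges: [-2.63, 2.63], [-0.94, 2.18], [0.31, 2.57], [-1.31, 4.45], [0, 2.66], [-2.55, 2.55]. Speed limits (rad/s): [2.57, 2.57, 3.14, 3.14, 3.14, 3.14].

### API

Orientations are given as a unit quaternion [x, y, z, w].
In Python, from cell import read_state, cams, robot gives the robot as it stands.
- The arm moves only by the tool send_rows, never from a script. Its argument "series" is text: rows parted by semicolons, each of 6 numbers parted by spaces: the shift along the tool's x, y, z normalised to -1 to 1, where 1 is 0.025 m, then the turn, a rotation vector about the tool's x, y, z normalised to -1 to 1, where 1 is 0.12 rad. In form: tx ty tz rx ry rz; .... A call has 1 to 10 rows; each row shifts and turns the commanded pose from where the row before left it, along the tool's axes as they then stand; what a row does not reach is not made up. A row lasts 1/12 s, in which the tool goes at most 41.7 mm and 7.16 degrees, less where a joint would pass 70% of its speed; a pose out of reach is approached as far as the arm can. A call with a number of a shift or a turn outside -1 to 1 is refused whole. A call with a gripper value outside its range is refused whole. "claw" is the closure, from 0 (fully open) to 1 (shut), set as the call begins (left out, the last holds). The fingers move at their own pace and stop on an object; "grip_force" is the grip in N (left out, the last holds). Time passes only in rows, so rows that do not move let the fingers close. It gives the time, the measured TCP pose, the force, the opening and the grip force at its end, in the units of the state.
- read_state(): the state, without advancing time (a new reading comes with each control period).
- cams.snapshot(name): name is "scene" or "side" or "wrist"; returns (picture, depth): 384x512x3 uint8, blue, green, red; 384x512 float32, m along the optical axis (not along the pixel's ray), 0 where there is no reading.
- cams.get_calibration(name): a dict with "camera_matrix" (3x3 intrinsics, pixels), "rvec" (rotation vector, rad) and "tvec" (3), from world to camera coordinates, as OpenCV has them. Camera axes: x right, y down, z forward; pixel columns grow to the right and rows downward; lengths in m; the calibration is good to about 2 mm. A picture is of the moment at which its call begins: read the wrist's pose just before it. get_calibration takes no time and is no camera call; for the wrist camera it gives the pose at the moment of the call.
- robot.hand_in(): hands the job in; it is judged then, once.
The state is a dict: "time_s": time; "joint_pos": joint angles; "dq": joint speeds; "joint_efforts": joint torques, N m; "position": TCP position; "ee_rot": TCP orientation; "contact_force": force on the tool from outside, world axes, zero at the start; "ft_torque": the same for the moment, N m; "finger_gap": finger opening in m; "grip_force": force on a finger pad.
Only numpy, scipy, OpenCV 4.12 (cv2) and the standard library are available. Lean on these libraries where they do the work, as an engineer would, in place of code of your own. Each camera call takes 0.05 s, during which the arm holds its last target. There are 200 camera calls.

## Working session

There is one attempt and no reset: what is moved stays moved. The work goes in short steps, Python scripts to look and compute and a tool call to move; the robot and the scene stay as the last step left them, time stands still between calls to the robot, and variables do not carry over. Pictures are saved under pics/ and viewed, at most 10 in all, crops included, and the job is handed in when it is done.

Besides the shell and the picture viewer there is one more tool, called after "Emit:" as name(argument=value, ...) on one line, values as JSON. send_rows: Moves the arm, as the interface text tells. Its arguments: {"type":"object","properties":{"series":{"type":"string"},"claw":{"type":"number"},"grip_force":{"type":"number"}},"required":["series"]}

```bash
ls; mkdir -p pics
python3 - <<'E'
from cell import read_state, cams, robot
import cv2, numpy as np
print({k:np.round(v,3) if not isinstance(v,str) else v for k,v in read_state().items()}, robot.grip_depth)
for n in ("scene","side","wrist"):
    c=cams.get_calibration(n); p,d=cams.snapshot(n)
    np.savez(f"pics/{n}0.npz",p=p,d=d,K=c["camera_matrix"],r=c["rvec"],t=c["tvec"])
    R=cv2.Rodrigues(np.array(c["rvec"],float))[0]; print(n,np.round(c["camera_matrix"],1).tolist(),(-R.T@np.ravel(c["tvec"])).round(3),R[2].round(3),(d>0).mean())
    cv2.imwrite(f"pics/{n}0.png",p)
a=[cv2.imread(f"pics/{n}0.png") for n in ("scene","side")]
E
```

```text
pics
{'time_s': np.float64(0.0), 'joint_pos': array([-0.037,  0.265,  1.605, -0.   ,  1.274, -0.037]), 'dq': array([ 0.001,  0.   ,  0.001, -0.   , -0.   , -0.001]), 'joint_efforts': array([ 1.0000e-03, -5.1512e+01, -3.6731e+01, -0.0000e+00,  1.3000e-02,
        0.0000e+00]), 'position': array([0.674, 0.   , 0.23 ]), 'ee_rot': array([ 0.707,  0.707, -0.001, -0.001]), 'contact_force': array([-0.035, -0.171,  0.692]), 'ft_torque': array([-0.025, -0.014,  0.029]), 'grip_force': np.float64(0.0), 'finger_gap': np.float64(0.085)} 0.0187
scene [[356.4, 0.0, 252.5], [0.0, 356.4, 192.2], [0.0, 0.0, 1.0]] [1.091 0.519 0.876] [-0.463 -0.59  -0.662] 0.9960225423177084
side [[399.6, 0.0, 250.6], [0.0, 399.6, 195.4], [0.0, 0.0, 1.0]] [ 0.051 -1.079  0.983] [ 0.409  0.715 -0.567] 0.9825185139973959
wrist [[268.9, 0.0, 255.1], [0.0, 268.9, 190.5], [0.0, 0.0, 1.0]] [0.674 0.072 0.373] [-0.003 -0.286 -0.958] 0.996124267578125
```

View pics/scene0.png

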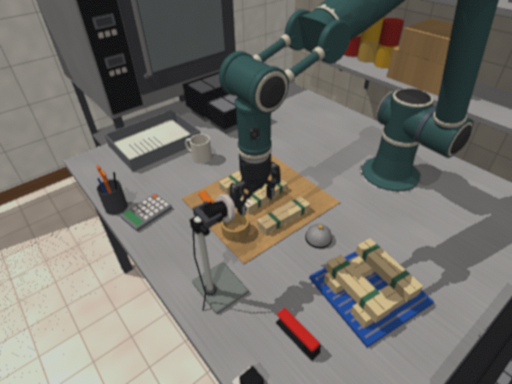

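View pics/side0.png

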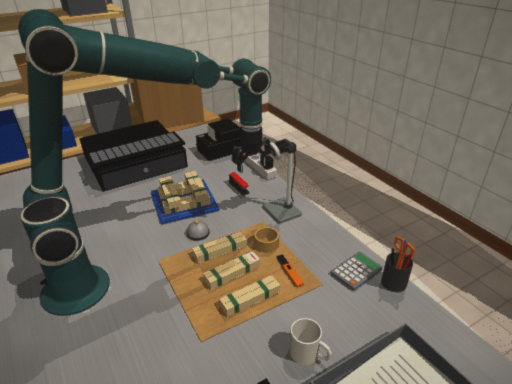

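The scene view shows the pile on the blue board at (370,285), the bell at (318,235) and the stapler at (298,333). The label camera's head is at (210,215). In the side view the three cartons are at (220,247), (232,268) and (250,295), and the middle one has the white label at (253,258). The ring light is near (262,165).

```bash
cat > h.py <<'E'
import numpy as np, cv2
from cell import read_state, cams, robot
def load(f):
    z=np.load(f); return z["p"],z["d"],z["K"],z["r"],z["t"]
def snap(n,f):
    c=cams.get_calibration(n); p,d=cams.snapshot(n)
    np.savez(f"pics/{f}.npz",p=p,d=d,K=c["camera_matrix"],r=c["rvec"],t=c["tvec"]); cv2.imwrite(f"pics/{f}.png",p)
    return load(f"pics/{f}.npz")
def cloud(v):
    p,d,K,r,t=v; R=cv2.Rodrigues(np.array(r,float))[0]; u,w=np.meshgrid(np.arange(512),np.arange(384))
    X=np.stack([(u-K[0,2])/K[0,0]*d,(w-K[1,2])/K[1,1]*d,d],-1)
    W=(X-np.ravel(t))@R; W[d<=0]=9; return W
def rects(v,zlo,zhi,box,mina=150,extra=None):
    W=cloud(v); m=(W[...,2]>zlo)&(W[...,2]<zhi)&(W[...,0]>box[0])&(W[...,0]<box[1])&(W[...,1]>box[2])&(W[...,1]<box[3])
    if extra is not None: m&=extra
    n,L,s,c=cv2.connectedComponentsWithStats(m.astype(np.uint8),connectivity=4); out=[]
    for i in range(1,n):
        if s[i,4]<mina: continue
        P=W[L==i]; (cx,cy),(a,b),th=cv2.minAreaRect(P[:,:2].astype(np.float32)*1000)
        if a<b: a,b=b,a; th-=90
        out.append((round(cx,1),round(cy,1),round(a,1),round(b,1),round((th+90)%180-90,1),round(np.median(P[:,2])*1000,1),s[i,4],c[i].round().tolist()))
    return out
E
python3 - <<'E'
from h import *
for n in("scene","side","wrist"):
    v=load(f"pics/{n}0.npz"); print(n)
    for lo,hi in((.030,.046),(.075,.091),(.010,.02)):
        print(lo)
        for o in rects(v,lo,hi,(.3,1.1,-.6,.7)): print(o)
    W=cloud(v); h=cv2.cvtColor(v[0],cv2.COLOR_BGR2HSV)
    m=(W[...,2]>.22)&(W[...,2]<.34)&(W[...,0]>.6)&(W[...,0]<1.2)&(abs(W[...,1])<.4)
    wh=m&(h[...,1]<40)&(h[...,2]>170)
    for q in(m,wh):
        k,L,s,c=cv2.connectedComponentsWithStats(q.astype(np.uint8))
        for i in range(1,k):
            if s[i,4]>15: print("head",s[i],W[L==i].mean(0).round(3),W[L==i].min(0).round(3),W[L==i].max(0).round(3))
E
```

```text
scene
0.03
(515.2, -334.9, 95.0, 57.0, -0.7, np.float64(36.3), np.int32(198), [231.0, 180.0])
(503.7, -201.2, 130.1, 44.4, 5.7, np.float64(36.4), np.int32(225), [256.0, 197.0])
(487.3, -84.2, 190.4, 53.5, -3.5, np.float64(36.6), np.int32(661), [283.0, 213.0])
(467.1, 51.0, 66.9, 62.6, -74.3, np.float64(40.3), np.int32(261), [319.0, 233.0])
0.075
(443.3, 279.4, 191.2, 54.3, 80.5, np.float64(81.8), np.int32(1183), [390.0, 267.0])
(553.7, 263.9, 190.2, 52.4, 81.4, np.float64(81.9), np.int32(1326), [360.0, 286.0])
(915.9, 271.7, 40.4, 39.8, -0.4, np.float64(88.7), np.int32(284), [251.0, 377.0])
0.01
(832.5, -417.4, 149.6, 104.5, 7.8, np.float64(16.9), np.int32(809), [145.0, 212.0])
(811.0, -2.0, 131.2, 108.8, 88.0, np.float64(14.8), np.int32(1127), [224.0, 288.0])
(497.6, 272.9, 241.7, 240.9, -9.3, np.float64(14.0), np.int32(2300), [370.0, 310.0])
(463.6, 272.2, 53.2, 43.9, 83.4, np.float64(14.0), np.int32(237), [376.0, 281.0])
head [ 189  168   92   83 2136] [0.759 0.007 0.3  ] [ 0.603 -0.036  0.22 ] [0.869 0.032 0.34 ]
head [220 195  12  10  47] [0.763 0.003 0.321] [ 0.756 -0.018  0.31
[... 2070 characters left out ...]
905), [106.0, 24.0])
(744.7, 185.2, 33.3, 18.5, -0.2, np.float64(11.6), np.int32(318), [314.0, 12.0])
(481.5, 50.6, 83.2, 40.7, -82.9, np.float64(14.5), np.int32(368), [114.0, 126.0])
(809.3, -5.4, 130.3, 109.3, 88.4, np.float64(15.7), np.int32(6894), [353.0, 166.0])
(492.5, -64.2, 195.4, 46.5, -17.4, np.float64(14.9), np.int32(402), [132.0, 211.0])
(647.8, -114.4, 79.7, 25.2, -3.5, np.float64(15.1), np.int32(156), [239.0, 239.0])
(643.4, -169.7, 74.5, 33.3, -7.0, np.float64(15.2), np.int32(207), [235.0, 279.0])
(647.5, -237.4, 29.6, 21.9, 82.7, np.float64(15.7), np.int32(204), [239.0, 312.0])
head [    0   232   512   152 46077] [0.682 0.009 0.304] [ 0.6   -0.014  0.242] [0.771 0.03  0.333]
```

View pics/wrist0.png

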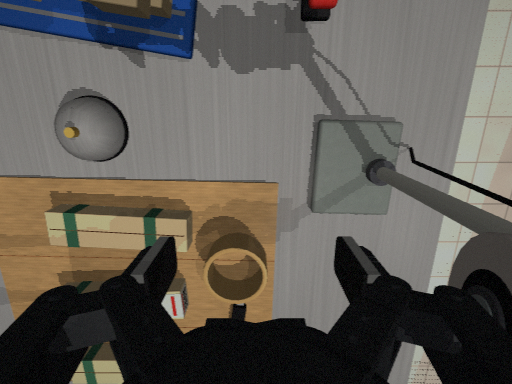

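Wrist view: carton A is at (115,228), the lot label at (175,297), and the tape roll at (235,270). The label camera's head is at the right edge near (490,270), close to the fingers. I'll back off, turn the tool by 90° and look at the cartons from above.

Emit:
send_rows(series="0 -1 0 0 0 0;0 -1 0 0 0 0;0 -1 0 0 0 0;0 -1 0 0 0 -1;0 0 0 0 0 -1;0 0 0 0 0 -1;0 0 0 0 0 -1;0 0 0 0 0 -1;0 0 0 0 0 -1;0 0 0 0 0 -1")

```text
time_s: 0.98
position: [0.5746, 0.0, 0.2309]
ee_rot: [0.355, 0.935, -0.0, -0.0]
contact_force: [0.5, -0.7, -0.4]
finger_gap: 0.0853
grip_force: 0.0
```

Emit:
send_rows(series="0 0 0 0 0 -1;0 0 0 0 0 -1;0 0 0 0 0 -1;0 0 0 0 0 -1;0 0 0 0 0 -1;0 0 0 0 0 -1;0 0 0 0 0 -0.09;0.9 -0.87 0 0 0 0;0.9 -0.87 0 0 0 0;0.9 -0.87 0 0 0 0")

```text
time_s: 1.82
position: [0.5066, -0.0655, 0.2308]
ee_rot: [0.001, 1.0, -0.0, -0.0]
contact_force: [-0.2, -1.8, 0.3]
finger_gap: 0.0855
grip_force: 0.0
```

Emit:
send_rows(series="0.9 -0.87 0 0 0 0;0 0 0 0 0 0;0 0 0 0 0 0;0 0 0 0 0 0")

```text
time_s: 2.15
position: [0.4853, -0.087, 0.2315]
ee_rot: [0.001, 1.0, 0.0, 0.0]
contact_force: [-0.2, 0.0, 0.2]
finger_gap: 0.0853
grip_force: 0.0
```

```bash
cat >> h.py <<'E'
from scipy.spatial.transform import Rotation as Ro
def pose():
    s=read_state(); return np.array(s["position"]),Ro.from_quat(s["ee_rot"]).as_matrix()
def Rdown(yawdeg):   # carton axis at yaw; tool x = -axis, z down
    a=np.radians(yawdeg); x=np.array([np.cos(a),np.sin(a),0]); return np.stack([-x,[-x[1],x[0],0],[0,0,-1.]],1)
def delta(p,R,pos=None,rot=None):
    if pos is None: pos,rot=pose()
    print("shift units",(rot.T@(np.array(p)-pos)/.025).round(2),"turn units",(Ro.from_matrix(rot.T@R).as_rotvec()/.12).round(2))
E
python3 - <<'E'
from h import *
p,R=pose(); print(p.round(4),R.round(3).tolist(),read_state()["time_s"])
v=snap("wrist","w1")
for o in rects(v,.030,.046,(.3,1.1,-.6,.7)): print(o)
for o in rects(v,.075,.091,(.3,1.1,-.6,.7)): print(o)
E
```

```text
[ 0.4853 -0.087   0.2315] [[-1.0, 0.002, 0.001], [0.002, 1.0, 0.0], [-0.001, 0.0, -1.0]] 2.15
(465.2, -336.3, 190.0, 52.9, 0.1, np.float64(37.9), np.int32(6632), [57.0, 146.0])
(469.2, -209.7, 190.7, 51.2, 2.6, np.float64(38.0), np.int32(6256), [158.0, 149.0])
(484.8, -86.8, 190.3, 50.4, -3.3, np.float64(37.9), np.int32(5755), [256.0, 162.0])
(459.2, 48.2, 72.3, 71.0, -20.5, np.float64(40.2), np.int32(2014), [361.0, 147.0])
(514.5, 185.6, 123.2, 3.6, -9.8, np.float64(36.9), np.int32(673), [469.0, 179.0])
(615.5, -138.6, 84.0, 29.5, 74.3, np.float64(38.2), np.int32(333), [220.0, 256.0])
(664.1, -152.5, 75.6, 38.5, 73.4, np.float64(38.3), np.int32(424), [210.0, 295.0])
(435.8, 182.9, 37.0, 11.5, 7.8, np.float64(80.3), np.int32(263), [507.0, 136.0])
(541.9, 195.3, 57.7, 50.9, 82.0, np.float64(82.7), np.int32(1814), [490.0, 224.0])
```

View pics/w1.png

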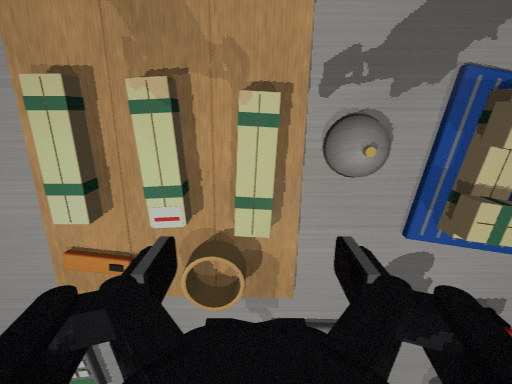

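The wrist view now shows all three cartons: C at (60,146), the lot carton at (158,149) with its red-marked label at its far end, and A at (256,162). Carton A's fit is centred under the tool, so I'll grasp it.

Emit:
send_rows(series="0 0 1 0 0 0.48;0 0 1 0 0 0;0 0 1 0 0 0;0 0 1 0 0 0;0 0 1 0 0 0;0 0 1 0 0 0;0 0 1 0 0 0;0 0 1 0 0 0;0 0 0.6 0 0 0;0 0 0.36 0 0 0")

```text
time_s: 3.03
position: [0.484, -0.0857, 0.0047]
ee_rot: [0.028, 1.0, 0.0, -0.002]
contact_force: [-0.8, 0.3, 0.9]
finger_gap: 0.0854
grip_force: 0.0
```

Emit:
send_rows(series="0 0 0 0 0 0;0 0 0 0 0 0;0 0 0 0 0 0;0 0 0 0 0 0;0 0 0 0 0 0;0 0 0 0 0 0;0 0 0 0 0 0;0 0 0 0 0 0", claw=1, grip_force=50)

```text
time_s: 3.7
position: [0.4865, -0.0872, 0.0087]
ee_rot: [0.029, 1.0, -0.0, 0.001]
contact_force: [1.0, 2.0, 5.1]
finger_gap: 0.0489
grip_force: 55.0
```

Emit:
send_rows(series="0 0 -0.5 0 0 0;0 0 -1 0 0 0;0 0 -1 0 0 0;0 0 -1 0 0 0;0 0 -1 0 0 0;0 0 -1 0 0 0;0 0 -1 0 0 0;0 0 -1 0 0 0;0 0 -0.5 0 0 0;0 0 0 0 0 0")

```text
time_s: 4.53
position: [0.4869, -0.0876, 0.2106]
ee_rot: [0.029, 1.0, -0.001, 0.003]
contact_force: [1.2, 0.2, -2.3]
finger_gap: 0.0489
grip_force: 54.0
```

Emit:
send_rows(series="0.05 0.7 -0.5 0 0 0;0.05 0.9 -0.5 0 0 0;0.05 1 -0.5 0 0 0;0.05 1 -0.5 0 0 0;0.05 1 0 0 0 0;0.05 1 0 0 0 0;0.05 1 0 0 0 0;0.05 1 0 0 0 0;0.05 0.7 0 0 0 0;0.05 0.4 0 0 0 0")

```text
time_s: 5.37
position: [0.4837, 0.1325, 0.2546]
ee_rot: [0.028, 1.0, -0.0, -0.002]
contact_force: [1.3, 0.5, -2.3]
finger_gap: 0.0489
grip_force: 54.0
```

Emit:
send_rows(series="0 0 0 0 0 0.86;0 0 0 0 0 0;0 0 0 0 0 0;0 0 0 0 0 0")

```text
time_s: 5.7
position: [0.4847, 0.1302, 0.2563]
ee_rot: [0.08, 0.997, -0.0, -0.001]
contact_force: [-0.5, -1.0, -1.8]
finger_gap: 0.0487
grip_force: 54.0
```

Run:
```python
from h import *
p,R=pose(); print(p.round(4),read_state()["time_s"])
v=snap("wrist","w2"); W=cloud(v)
for lo,hi in((.078,.088),(.01,.02)):
    for o in rects(v,lo,hi,(.3,.8,.1,.5)): print(o)
# held carton: points within 50mm of tool
q=(W-p)@R; m=(abs(q[...,1])<.04)&(abs(q[...,0])<.12)&(q[...,2]<.02)&(q[...,2]>-.06)
h=cv2.cvtColor(v[0],cv2.COLOR_BGR2HSV); m&=(h[...,2]>120)
Q=q[m]; print(m.sum(),np.percentile(Q,[1,50,99],axis=0).round(4).tolist(), cv2.minAreaRect((Q[Q[:,2]<np.percentile(Q[:,2],50)+.003][:,:2]*1000).astype(np.float32)))
delta((.4962,.2701,.26),Rdown(-9.2))
```

```text
[0.4847 0.1302 0.2563] 5.7
(444.1, 290.2, 166.3, 50.5, 81.0, np.float64(83.0), np.int32(6569), [390.0, 117.0])
(553.4, 273.3, 167.7, 51.1, 81.5, np.float64(82.9), np.int32(5109), [377.0, 208.0])
(400.4, 318.4, 178.2, 37.9, 80.7, np.float64(14.9), np.int32(3116), [385.0, 76.0])
(506.3, 275.9, 63.7, 55.1, -9.6, np.float64(14.9), np.int32(1696), [358.0, 161.0])
(522.3, 380.0, 61.6, 16.6, -8.6, np.float64(14.7), np.int32(445), [431.0, 161.0])
(615.4, 286.2, 170.8, 8.1, 81.4, np.float64(14.6), np.int32(375), [375.0, 229.0])
18587 [[-0.0283, -0.0245, -0.0308], [0.0518, 0.0017, -0.0293], [0.0957, 0.0237, -0.0279]] ((32.11750030517578, -0.5450649261474609), (50.35226821899414, 128.3641357421875), 89.92118072509766)
shift units [ 0.44  5.6  -0.14] turn units [-0.   -0.01  0.01]
```

View pics/w2.png

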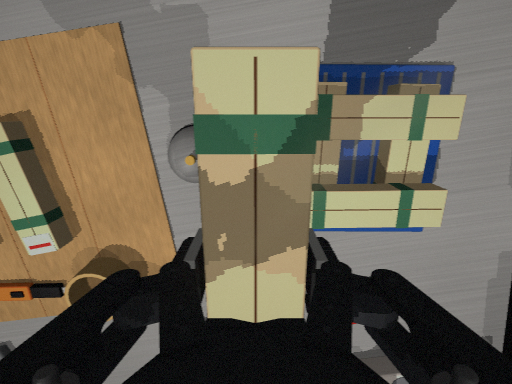

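The held carton A at (255,180) is straight in the grip. The pile's second layer at (390,117) and (377,208) is visible with its right-hand ends clear, which gives the pile's centre as about (0.497, 0.270) and its yaw as −9°.

Run:
```python
from h import *
delta((.5056,.3246,.12),Rdown(-9.0))
```

```text
shift units [0.41 7.81 5.46] turn units [-0.   -0.01 -0.02]
```

Emit:
send_rows(series="0.04 0.6 0 0 0 0;0.04 0.9 0 0 0 0;0.04 0.9 0 0 0 0;0.04 0.9 0 0 0 0;0.04 0.9 0 0 0 0;0.04 0.9 0 0 0 0;0.04 0.9 0 0 0 0;0.04 0.9 0 0 0 0;0.05 0.6 0 0 0 0;0.04 0.31 0 0 0 -0.02")

```text
time_s: 6.58
position: [0.5064, 0.3264, 0.257]
ee_rot: [0.078, 0.997, 0.0, -0.0]
contact_force: [-0.0, -0.8, -2.8]
finger_gap: 0.049
grip_force: 54.0
```

Emit:
send_rows(series="0 0 0.6 0 0 0;0 0 1 0 0 0;0 0 1 0 0 0;0 0 1 0 0 0;0 0 1 0 0 0;0 0 0.6 0 0 0;0 0 0.26 0 0 0;0 0 0 0 0 0;0 0 0 0 0 0;0 0 0 0 0 0")

```text
time_s: 7.42
position: [0.5074, 0.3256, 0.1226]
ee_rot: [0.079, 0.997, 0.001, 0.001]
contact_force: [0.4, 0.1, -1.6]
finger_gap: 0.0491
grip_force: 54.0
```

Run:
```python
from h import *
print(pose()[0].round(4),read_state()["contact_force"])
delta((.5056,.3246,.0885),Rdown(-9.0))
v=snap("wrist","w3");p,R=pose()
for lo,hi in((.078,.088),):
    for o in rects(v,lo,hi,(.3,.8,.1,.5)): print(o)
W=cloud(v);q=(W-p)@R; m=(abs(q[...,1])<.04)&(abs(q[...,0])<.12)&(q[...,2]<-.02)&(q[...,2]>-.045)
h=cv2.cvtColor(v[0],cv2.COLOR_BGR2HSV); m&=(h[...,2]>100)
Q=q[m];print(np.median(Q[:,2]),cv2.minAreaRect((Q[:,:2]*1000).astype(np.float32)))
```

```text
[0.5074 0.3256 0.1226] [ 0.37279809  0.13692878 -1.62946601]
shift units [ 0.07 -0.05  1.36] turn units [ 0.01  0.02 -0.01]
(435.9, 239.4, 113.0, 50.4, 80.7, np.float64(83.0), np.int32(12703), [111.0, 133.0])
(542.1, 213.9, 92.3, 47.8, 83.1, np.float64(82.9), np.int32(3407), [108.0, 265.0])
-0.02903570788224931 ((32.37250900268555, 5.925313949584961), (63.74727249145508, 128.4493408203125), 89.5925064086914)
```

Emit:
send_rows(series="0.07 -0.05 0.6 0 0 0;0 0 0.4 0 0 0;0 0 0.2 0 0 0;0 0 0.1 0 0 0;0 0 0.06 0 0 0;0 0 0 0 0 0;0 0 0 0 0 0;0 0 0 0 0 0")

```text
time_s: 8.13
position: [0.5046, 0.3245, 0.0877]
ee_rot: [0.079, 0.997, 0.0, 0.0]
contact_force: [-3.2, -0.6, 3.8]
finger_gap: 0.0492
grip_force: 54.7
```

Emit:
send_rows(series="0 0 0 0 0 0;0 0 0 0 0 0;0 0 0 0 0 0;0 0 0 0 0 0;0 0 0 0 0 0;0 0 0 0 0 0", claw=0)

```text
time_s: 8.63
position: [0.5043, 0.3243, 0.0867]
ee_rot: [0.079, 0.997, -0.0, -0.0]
contact_force: [0.5, 0.6, 0.4]
finger_gap: 0.0853
grip_force: 0.0
```

Emit:
send_rows(series="0 0 -0.3 0 0 0;0 0 -0.6 0 0 0;0 0 -1 0 0 0;0 0 -1 0 0 0;0 0 -1 0 0 0;0 0 -1 0 0 0;0 0 -1 0 0 0;0 0 -0.6 0 0 0;0 0 0 0 0 0;0 0 0 0 0 0")

```text
time_s: 9.47
position: [0.5049, 0.3247, 0.2508]
ee_rot: [0.079, 0.997, 0.001, 0.001]
contact_force: [0.2, 0.0, -1.1]
finger_gap: 0.0855
grip_force: 0.0
```

Run:
```python
from h import *
print(pose()[0].round(4))
v=snap("wrist","w4")
for lo,hi in((.078,.088),(.112,.122)):
    for o in rects(v,lo,hi,(.3,.8,.1,.5)): print(o)
delta((.4652,-.3363,.24),Rdown(0.1))
```

```text
[0.5049 0.3247 0.2508]
(437.0, 244.8, 122.0, 49.8, 80.9, np.float64(83.0), np.int32(4935), [176.0, 126.0])
(455.8, 366.3, 48.5, 11.5, -8.3, np.float64(82.9), np.int32(453), [285.0, 126.0])
(546.6, 228.3, 120.7, 50.5, 81.5, np.float64(82.9), np.int32(3665), [184.0, 217.0])
(564.4, 350.0, 49.6, 12.8, -7.7, np.float64(82.7), np.int32(391), [283.0, 216.0])
(502.9, 324.6, 188.4, 50.3, -8.9, np.float64(116.9), np.int32(8225), [255.0, 169.0])
shift units [ -2.63 -26.33   0.36] turn units [-0.   -0.   -1.33]
```

Emit:
send_rows(series="0 0 0 0 0 -0.66;0 -0.5 0 0 0 -0.67;0.06 -1 0 0 0 0;0.06 -1 0 0 0 0;0.06 -1 0 0 0 0;0.06 -1 0 0 0 0;0.06 -1 0 0 0 0;0.06 -1 0 0 0 0;0.06 -1 0 0 0 0;0.06 -1 0 0 0 0")

```text
time_s: 10.35
position: [0.4898, 0.1104, 0.2467]
ee_rot: [-0.001, 1.0, -0.0, -0.002]
contact_force: [0.4, -0.5, -0.5]
finger_gap: 0.0855
grip_force: 0.0
```

Emit:
send_rows(series="0.06 -1 0 0 0 0;0.06 -1 0 0 0 0;0.06 -1 0 0 0 0;0.06 -1 0 0 0 0;0.06 -1 0 0 0 0;0.06 -1 0 0 0 0;0.06 -1 0 0 0 0;0.06 -1 0 0 0 0;0.06 -1 0 0 0 0;0.06 -1 0 0 0 0")

```text
time_s: 11.18
position: [0.4752, -0.139, 0.2468]
ee_rot: [-0.001, 1.0, 0.001, -0.002]
contact_force: [0.5, 0.7, 0.3]
finger_gap: 0.0853
grip_force: 0.0
```

Emit:
send_rows(series="0.06 -1 0 0 0 0;0.06 -1 0 0 0 0;0.06 -1 0 0 0 0;0.06 -1 0 0 0 0;0.06 -1 0 0 0 0;0.06 -1 0 0 0 0;0.06 -1 0 0 0 0;0.06 -0.6 0 0 0 0;0 -0.34 0 0 0 0;0 0 0 0 0 0")

```text
time_s: 12.02
position: [0.4643, -0.3375, 0.2477]
ee_rot: [0.0, 1.0, 0.001, -0.001]
contact_force: [-0.2, 0.4, -0.0]
finger_gap: 0.0852
grip_force: 0.0
```

Emit:
send_rows(series="0 0 0 0 0 0;0 0 0 0 0 0;0 0 0 0 0 0")

```text
time_s: 12.27
position: [0.4652, -0.3355, 0.2493]
ee_rot: [-0.001, 1.0, 0.0, -0.0]
contact_force: [0.6, 0.1, 0.8]
finger_gap: 0.0855
grip_force: 0.0
```

Run:
```python
from h import *
print(pose()[0].round(4),read_state()["joint_pos"].round(2) if hasattr(read_state()["joint_pos"],'round') else 0)
v=snap("wrist","w5")
for o in rects(v,.03,.046,(.3,.65,-.5,0)): print(o)
delta((.4652,-.3363,.0085),Rdown(0.1))
```

```text
[ 0.4652 -0.3355  0.2493] [-0.67  0.06  1.8   0.    1.28 -2.24]
(464.5, -336.7, 188.7, 50.3, -0.1, np.float64(37.9), np.int32(5225), [255.0, 160.0])
(469.3, -210.0, 190.9, 51.3, 2.5, np.float64(37.9), np.int32(5386), [349.0, 163.0])
shift units [ 0.01 -0.03  9.64] turn units [0.   0.   0.01]
```

Emit:
send_rows(series="0 -0.04 1 0 0 0;0 0 1 0 0 0;0 0 1 0 0 0;0 0 1 0 0 0;0 0 1 0 0 0;0 0 1 0 0 0;0 0 1 0 0 0;0 0 1 0 0 0;0 0 1 0 0 0;0 0 0.6 0 0 0")

```text
time_s: 13.15
position: [0.464, -0.3358, 0.0068]
ee_rot: [-0.001, 1.0, 0.001, -0.001]
contact_force: [-0.5, 0.6, 0.2]
finger_gap: 0.0853
grip_force: 0.0
```

Emit:
send_rows(series="0 0 0 0 0 0;0 0 0 0 0 0;0 0 0 0 0 0;0 0 0 0 0 0;0 0 0 0 0 0;0 0 0 0 0 0;0 0 0 0 0 0;0 0 0 0 0 0", claw=1, grip_force=50)

```text
time_s: 13.82
position: [0.4663, -0.3385, 0.011]
ee_rot: [-0.001, 1.0, -0.001, 0.001]
contact_force: [0.2, 1.0, 6.1]
finger_gap: 0.0492
grip_force: 55.6
```

Emit:
send_rows(series="0 0 -0.5 0 0 0;0 0 -1 0 0 0;0 0 -1 0 0 0;0 0 -1 0 0 0;0 0 -1 0 0 0;0 0 -1 0 0 0;0 0 -1 0 0 0;0 0 -1 0 0 0;0 0 -1 0 0 0;0 0 -1 0 0 0")

```text
time_s: 14.65
position: [0.4643, -0.3373, 0.2483]
ee_rot: [-0.0, 1.0, 0.0, -0.0]
contact_force: [0.8, -0.0, -2.2]
finger_gap: 0.0491
grip_force: 54.6
```

Run:
```python
from h import *
p,R=pose();print(p.round(4))
delta((.4884,.2160,.245),Rdown(0.1))
v=snap("wrist","w6")
W=cloud(v);q=(W-p)@R; m=(abs(q[...,1])<.028)&(abs(q[...,0])<.12)&(q[...,2]<-.02)&(q[...,2]>-.045)
h=cv2.cvtColor(v[0],cv2.COLOR_BGR2HSV); m&=(h[...,2]>100)
Q=q[m];print(np.median(Q[:,2]),cv2.minAreaRect((Q[:,:2]*1000).astype(np.float32)))
```

```text
[ 0.4643 -0.3373  0.2483]
shift units [-0.99 22.13  0.14] turn units [ 0.   -0.   -0.01]
-0.026965958498336138 ((30.758689880371094, -0.2512378692626953), (130.3995819091797, 50.53902053833008), 0.0778329074382782)
```

Emit:
send_rows(series="-0.05 0.6 0 0 0 0;-0.05 1 0 0 0 0;-0.05 1 0 0 0 0;-0.05 1 0 0 0 0;-0.05 1 0 0 0 0;-0.05 1 0 0 0 0;-0.05 1 0 0 0 0;-0.05 1 0 0 0 0;-0.05 1 0 0 0 0;-0.05 1 0 0 0 0")

```text
time_s: 15.53
position: [0.4756, -0.0956, 0.2453]
ee_rot: [-0.001, 1.0, 0.0, -0.001]
contact_force: [-0.1, 0.8, -1.6]
finger_gap: 0.0488
grip_force: 54.7
```

Emit:
send_rows(series="-0.05 1 0 0 0 0;-0.05 1 0 0 0 0;-0.05 1 0 0 0 0;-0.05 1 0 0 0 0;-0.05 1 0 0 0 0;-0.05 1 0 0 0 0;-0.05 1 0 0 0 0;-0.05 1 0 0 0 0;-0.05 1 0 0 0 0;-0.05 1 0 0 0 0")

```text
time_s: 16.37
position: [0.4875, 0.1537, 0.2452]
ee_rot: [-0.001, 1.0, -0.0, -0.001]
contact_force: [0.4, -0.3, -1.0]
finger_gap: 0.0491
grip_force: 54.7
```

Emit:
send_rows(series="0 1 0 0 0 0;0 0.8 0 0 0 0;0 0.1 0 0 0 0.66;0 0 0 0 0 0.66;0 0 0.6 0 0 0;0 0 1 0 0 0;0 0 1 0 0 0;0 0 1 0 0 0;0 0 0.9 0 0 0;0 0 0.5 0 0 0")

```text
time_s: 17.2
position: [0.4855, 0.199, 0.1174]
ee_rot: [0.078, 0.997, -0.001, -0.003]
contact_force: [-0.7, 0.6, -1.4]
finger_gap: 0.0491
grip_force: 54.7
```

Emit:
send_rows(series="0 0 0 0 0 0;0 0 0 0 0 0;0 0 0 0 0 0")

```text
time_s: 17.45
position: [0.4901, 0.2002, 0.1229]
ee_rot: [0.078, 0.997, 0.0, 0.001]
contact_force: [0.6, -0.5, -0.6]
finger_gap: 0.049
grip_force: 54.6
```

Run:
```python
from h import *
p,R=pose();print(p.round(4))
delta((.4894,.2158,.0903),Rdown(-9))
```

```text
[0.4901 0.2002 0.1229]
shift units [0.13 0.61 1.31] turn units [ 0.01  0.01 -0.  ]
```

Emit:
send_rows(series="0.13 0.4 0 0 0 0;0 0.21 0.4 0 0 0;0 0 0.4 0 0 0;0 0 0.25 0 0 0;0 0 0.12 0 0 0;0 0 0.07 0 0 0;0 0 0.04 0 0 0;0 0 0 0 0 0;0 0 0 0 0 0;0 0 0 0 0 0")

```text
time_s: 18.28
position: [0.4886, 0.2153, 0.09]
ee_rot: [0.079, 0.997, -0.0, -0.0]
contact_force: [-2.3, -0.6, 2.2]
finger_gap: 0.0494
grip_force: 55.1
```

Emit:
send_rows(series="0 0 0 0 0 0;0 0 0 0 0 0;0 0 0 0 0 0;0 0 0 0 0 0;0 0 0 0 0 0;0 0 0 0 0 0", claw=0)

```text
time_s: 18.78
position: [0.4887, 0.2154, 0.0898]
ee_rot: [0.079, 0.997, 0.0, 0.0]
contact_force: [-0.6, -0.2, -0.2]
finger_gap: 0.0855
grip_force: 0.0
```

Emit:
send_rows(series="0 0 -0.3 0 0 0;0 0 -0.6 0 0 0;0 0 -1 0 0 0;0 0 -1 0 0 0;0 0 -1 0 0 0;0 0 -1 0 0 0;0 0 -1 0 0 0;0 0 -1 0 0 0;0 0 -0.5 0 0 -0.65;0 0 0 0 0 -0.66")

```text
time_s: 19.62
position: [0.4908, 0.2162, 0.2803]
ee_rot: [-0.002, 1.0, 0.001, 0.004]
contact_force: [0.6, -0.2, -0.6]
finger_gap: 0.0856
grip_force: 0.0
```

Run:
```python
from h import *
v=snap("wrist","w7")
for lo,hi in((.078,.088),(.112,.122)):
    for o in rects(v,lo,hi,(.3,.8,.1,.5)): print(o)
delta((.555,0,.364),Rdown(0))
```

```text
(428.2, 191.0, 49.8, 13.4, -9.5, np.float64(82.9), np.int32(457), [235.0, 117.0])
(442.8, 280.6, 56.9, 53.5, 80.7, np.float64(82.9), np.int32(1914), [308.0, 129.0])
(538.3, 174.3, 49.9, 11.7, -9.2, np.float64(82.7), np.int32(306), [224.0, 202.0])
(550.1, 263.4, 58.2, 53.4, 82.5, np.float64(82.8), np.int32(1494), [290.0, 212.0])
(487.7, 215.1, 190.0, 50.7, -9.2, np.float64(116.9), np.int32(6893), [256.0, 163.0])
(502.8, 324.4, 189.8, 51.3, -8.8, np.float64(116.9), np.int32(6451), [349.0, 172.0])
shift units [-2.56 -8.65 -3.43] turn units [0.02 0.04 0.06]
```

Emit:
send_rows(series="-0.26 -0.9 -0.4 0 0 0;-0.26 -0.9 -0.4 0 0 0;-0.26 -0.9 -0.4 0 0 0;-0.26 -0.9 -0.4 0 0 0;-0.26 -0.9 -0.4 0 0 0;-0.26 -0.9 -0.4 0 0 0;-0.26 -0.9 -0.4 0 0 0;-0.26 -0.9 -0.4 0 0 0;-0.26 -0.9 -0.4 0 0 0;-0.26 -0.5 -0.2 0 0 0")

```text
time_s: 20.5
position: [0.5539, -0.0018, 0.3711]
ee_rot: [0.002, 1.0, -0.0, 0.001]
contact_force: [0.2, -0.1, 0.2]
finger_gap: 0.0854
grip_force: 0.0
```

Emit:
send_rows(series="0 0 0 0 -1 0;0 0 0 0 -1 0;0 0 0 0 -1 0;0 0 0 0 -1 0;0 0 0 0 -1 0;0 0 0 0 -1 0;0 0 0 0 -1 0;0 0 0 0 -0.3 0;0 0 0 0 0 0;0 0 0 0 0 0")

```text
time_s: 21.33
position: [0.5529, 0.0006, 0.3691]
ee_rot: [0.0, 0.906, 0.0, 0.423]
contact_force: [0.7, -0.8, 0.8]
finger_gap: 0.0854
grip_force: 0.0
```

Run:
```python
from h import *
p,R=pose();print(p.round(4),R[:,2].round(3))
v=snap("wrist","w8")
```

```text
[0.5529 0.0006 0.3691] [ 0.767  0.    -0.641]
```

View pics/w8.png

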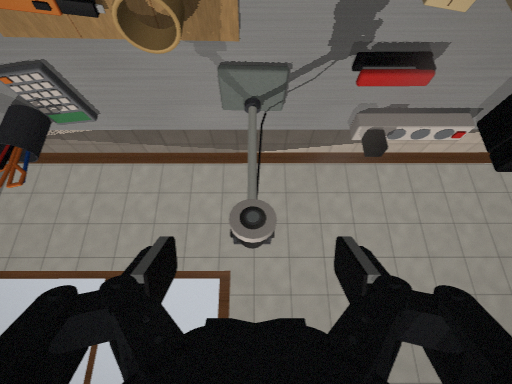

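The view shows the ring light facing the robot at (253,221), about 48 px across, with the lens at its centre.

```bash
cat > lens.py <<'E'
from h import *
def lens(f):
    v=load(f"pics/{f}.npz"); W=cloud(v); h=cv2.cvtColor(v[0],cv2.COLOR_BGR2HSV)
    m=(W[...,0]>.65)&(W[...,0]<.83)&(abs(W[...,1])<.1)&(W[...,2]>.2)&(W[...,2]<.36)
    ring=m&(h[...,2]>110)
    n,L,s,c=cv2.connectedComponentsWithStats(ring.astype(np.uint8)); i=1+np.argmax(s[1:,4]); print(s[i],c[i])
    P=W[L==i]; k=np.ones(len(P),bool)
    for _ in range(6):
        o=P[k].mean(0); nn=np.linalg.svd(P[k]-o)[2][2]; r=(P-o)@nn; k=abs(r)<max(2*np.std(r[k]),.0008)
    if nn[0]<0: nn=-nn
    y=np.cross([0,0,1],nn); y/=np.linalg.norm(y); z=np.cross(nn,y)
    q=np.stack([(P[k]-o)@y,(P[k]-o)@z],1)*1000
    hull=cv2.convexHull(q.astype(np.float32)); (a,b),rad=cv2.minEnclosingCircle(hull); e=cv2.fitEllipse(hull)
    for cc in((a,b),e[0]): print("centre",(o+y*cc[0]/1000+z*cc[1]/1000).round(4))
    print("rad",rad,e,"n",nn.round(4),"pitch",np.arcsin(nn[2]),"yaw",np.arctan2(nn[1],nn[0]),k.sum(),np.std(r[k]))
    ctr=v[0][0,0]; d=W[int(round(c[i][1])),int(round(c[i][0]))]; print("lens pix",d.round(4),((d-o)@nn*1000).round(1),"inner radii",np.percentile(np.linalg.norm(q-[a,b],axis=1),[1,99]))
E
python3 -c "from lens import *; lens('w8')"
```

```text
[230 224  46  19 214] [253.35046729 235.35514019]
centre [ 0.7585 -0.0037  0.3012]
centre [ 0.7596 -0.0035  0.2927]
rad 31.60295295715332 ((-1.9597182273864746, -22.993406295776367), (61.59942626953125, 64.91490173339844), 90.76017761230469) n [0.9931 0.0012 0.1176] pitch 0.11782609781932014 yaw 0.0011602607701063994 190 0.002492641749244494
lens pix [ 0.7541 -0.0029  0.3162] -2.7 inner radii [19.77335801 31.52254251]
```

Run:
```python
from h import *
v=load("pics/w8.npz");W=cloud(v);g=v[0].max(2)
for r in range(196,250,3): print(r,g[r,226:282:3].tolist(),(W[r,226:282:6,0]*1000).astype(int).tolist())
```

```text
196 [136, 140, 143, 141, 143, 146, 144, 120, 112, 112, 76, 142, 144, 144, 143, 142, 140, 142, 143] [2297, 2310, 2302, 9000, 831, 833, 2297, 2303, 2301, 2303]
199 [143, 141, 143, 146, 145, 142, 142, 108, 103, 102, 93, 134, 141, 143, 141, 144, 144, 147, 145] [2299, 2304, 2303, 2299, 768, 770, 2305, 2296, 2297, 2311]
202 [144, 143, 141, 140, 133, 108, 105, 104, 104, 104, 104, 104, 107, 120, 139, 146, 146, 145, 143] [2307, 2301, 2305, 767, 769, 768, 768, 2302, 2303, 2302]
205 [143, 141, 138, 120, 104, 107, 104, 108, 104, 109, 106, 107, 104, 106, 106, 144, 145, 142, 139] [2295, 2297, 765, 765, 766, 767, 766, 766, 2310, 2303]
208 [140, 138, 122, 105, 107, 107, 93, 20, 26, 27, 25, 37, 110, 108, 106, 106, 140, 142, 140] [2303, 2297, 762, 766, 764, 765, 764, 766, 2307, 2296]
211 [141, 139, 106, 106, 106, 84, 25, 34, 48, 63, 44, 32, 31, 109, 107, 105, 119, 139, 139] [2297, 763, 762, 761, 759, 760, 763, 763, 764, 2306]
214 [141, 124, 103, 106, 106, 23, 28, 60, 71, 71, 72, 47, 33, 75, 107, 109, 106, 138, 145] [2303, 761, 762, 762, 759, 760, 763, 762, 762, 2301]
217 [143, 124, 105, 106, 106, 22, 
[... 902 characters left out ...]
10, 109, 110, 122, 136, 62, 96, 137, 142] [2291, 795, 756, 752, 753, 754, 754, 756, 797, 2305]
238 [139, 141, 123, 55, 107, 180, 185, 166, 133, 111, 141, 158, 158, 146, 60, 90, 139, 139, 140] [2296, 2297, 822, 755, 752, 753, 754, 809, 2300, 2304]
241 [141, 141, 130, 64, 45, 33, 107, 183, 179, 176, 173, 166, 45, 58, 65, 129, 141, 139, 140] [2297, 2308, 822, 795, 761, 759, 799, 819, 2297, 2298]
244 [142, 143, 143, 121, 121, 105, 36, 45, 44, 48, 51, 44, 99, 119, 122, 137, 141, 141, 142] [2304, 2298, 2301, 803, 797, 795, 809, 2303, 2304, 2306]
247 [146, 145, 142, 142, 140, 137, 139, 77, 42, 42, 63, 142, 142, 138, 140, 143, 141, 141, 144] [2298, 2297, 2297, 2305, 806, 806, 2312, 2303, 2300, 2305]
```

```bash
cat > lens.py <<'E'
from h import *
def lens(f,lo=98,hi=116):
    v=load(f"pics/{f}.npz"); W=cloud(v); g=v[0].max(2)
    m=(W[...,0]>.70)&(W[...,0]<.79)&(abs(W[...,1])<.06)&(W[...,2]>.22)&(W[...,2]<.36)
    ring=m&(g>=lo)&(g<=hi); ring=cv2.morphologyEx(ring.astype(np.uint8),cv2.MORPH_OPEN,np.ones((3,3),np.uint8))>0
    P=W[ring]; k=np.ones(len(P),bool)
    for _ in range(10):
        o=P[k].mean(0); nn=np.linalg.svd(P[k]-o)[2][2]; r=(P-o)@nn; k=abs(r)<max(2.2*np.std(r[k]),.0008)
    if nn[0]<0: nn=-nn
    y=np.cross([0,0,1],nn); y/=np.linalg.norm(y); z=np.cross(nn,y)
    q=np.stack([(P[k]-o)@y,(P[k]-o)@z],1)*1000
    hull=cv2.convexHull(q.astype(np.float32)); (a,b),rad=cv2.minEnclosingCircle(hull); e=cv2.fitEllipse(hull)
    for cc in((a,b),e[0]): print("centre",(o+y*cc[0]/1000+z*cc[1]/1000).round(4))
    print("rad",round(rad,1),np.round(e[1],1),"n",nn.round(4),"pitch",np.arcsin(nn[2]).round(4),"yaw",np.arctan2(nn[1],nn[0]).round(4),k.sum(),len(k),np.std(r[k]).round(5))
    # inner circle: dark disc inside the ring
    D=m&(g<95)
    for c in np.unique(0): pass
    rr=np.linalg.norm(((W-o)@np.stack([y,z],1))*1000-[a,b],axis=-1); D&=rr<28
    # rays of dark pixels onto plane
    R=cv2.Rodrigues(np.array(v[3],float))[0]; C=-R.T@np.ravel(v[4]); ys,xs=np.nonzero(D); K=v[2]
    d=np.stack([(xs-K[0,2])/K[0,0],(ys-K[1,2])/K[1,1],np.ones(len(xs))],1)@R
    X=C+d*(((o-C)@nn)/(d@nn))[:,None]; print("inner centroid",X.mean(0).round(4),len(xs))
E
python3 -c "from lens import *; lens('w8')"
```

```text
centre [ 0.7608 -0.0032  0.2896]
centre [ 0.761  -0.0035  0.2889]
rad 33.6 [64.6 66.1] n [ 0.9659 -0.0264  0.2577] pitch 0.2606 yaw -0.0273 818 907 0.00051
inner centroid [ 0.7609 -0.0039  0.289 ] 526
```

Emit:
send_rows(series="0.82 0 0.68 0 0 0;0.82 0 0.68 0 0 0;0.82 0 0.68 0 0 0;0 0 0 0 0 0;0 0 0 0 0 0;0 0 0 0 0 0")

```text
time_s: 21.88
position: [0.5552, 0.0003, 0.293]
ee_rot: [0.0, 0.905, -0.0, 0.425]
contact_force: [0.7, -0.8, 0.5]
finger_gap: 0.0852
grip_force: 0.0
```

Run:
```python
from h import *
from lens import lens
v=snap("wrist","w9"); s=snap("side","s9"); c=snap("scene","c9"); print(pose()[0])
for f in("w8","w9"):
    W=cloud(load(f"pics/{f}.npz")); g=load(f"pics/{f}.npz")[0].max(2)
    m=(W[...,0]>.6)&(W[...,0]<.95)&(abs(W[...,1])<.3)&(W[...,2]<.03)
    print(f,"counter",np.percentile(W[m][:,2],[10,50,90]).round(4)); print([o for o in rects(load(f"pics/{f}.npz"),.010,.021,(.7,.9,-.12,.12))])
    n=np.array([.966,-.027,.258]); r=np.linalg.norm(np.cross(W-np.array([.761,-.0035,.289]),n),axis=-1)
    for a,b in((0,5),(5,10),(10,15),(22,33)):
        q=(r<b/1000)&(r>=a/1000)&(abs(W[...,0]-.76)<.04); print(a,q.sum(),np.median((W[q]-[.761,-.0035,.289])@n).round(4),np.median(g[q]))
lens("w9")
for f in("s9","c9"):
    v=load(f"pics/{f}.npz"); W=cloud(v); m=(W[...,0]>.70)&(W[...,0]<.9)&(abs(W[...,1])<.06)&(W[...,2]>.22)&(W[...,2]<.36); h=cv2.cvtColor(v[0],cv2.COLOR_BGR2HSV)
    print(f,m.sum(),W[m].min(0).round(3),W[m].max(0).round(3)); b=m&(h[...,2]>95); print(b.sum(),W[b].min(0).round(3),W[b].max(0).round(3))
    ys,xs=np.nonzero(m); x0,y0=xs.min()-15,ys.min()-15; cv2.imwrite(f"pics/{f}crop.png",cv2.resize(v[0][y0:ys.max()+15,x0:xs.max()+15],None,fx=5,fy=5,interpolation=0)); print(x0,y0)
```

```text
[5.55019088e-01 2.52940526e-04 2.93571299e-01]
w8 counter [-0.0012  0.      0.0145]
[(807.4, -4.5, 129.8, 109.6, 88.5, np.float64(15.5), np.int32(2605), [253.0, 87.0])]
0 33 -0.0027 71.0
5 103 -0.0026 70.0
10 157 -0.0013 37.0
22 864 0.0 107.0
w9 counter [-0.001   0.0001  0.0143]
[(808.0, -4.4, 129.9, 110.4, 88.4, np.float64(15.5), np.int32(2568), [253.0, 117.0])]
0 47 -0.0028 69.0
5 134 -0.0025 67.0
10 229 -0.0013 28.0
22 1111 0.0 108.0
centre [ 0.7611 -0.0033  0.2888]
centre [ 0.7611 -0.0036  0.2886]
rad 33.5 [65.5 66.3] n [ 0.9653 -0.029   0.2595] pitch 0.2625 yaw -0.03 1210 1273 0.00064
inner centroid [ 0.761  -0.0039  0.2892] 706
s9 422 [ 0.748 -0.042  0.22 ] [0.865 0.03  0.326]
107 [ 0.748 -0.041  0.221] [0.853 0.03  0.326]
253 124
c9 1265 [ 0.755 -0.035  0.221] [0.869 0.032 0.324]
388 [ 0.755 -0.035  0.221] [0.859 0.032 0.324]
174 179
```

View pics/s9crop.png

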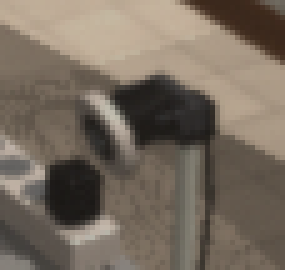

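The side crop shows the ring edge-on at about (110,130). Its height agrees with the wrist fit, so the lens is at about (0.758, −0.004, 0.288) with a pitch of 0.262. Next is the lot carton.

Emit:
send_rows(series="0 0 0 0 1 0;0 0 0 0 1 0;0 0 0 0 1 0;0 0 0 0 1 0;0 0 0 0 1 0;0 0 0 0 1 0;0 0 0 0 1 0;0 0 0 0 0.3 0;0.38 -0.9 0 0 0 0;0.38 -0.9 0 0 0 0")

```text
time_s: 22.87
position: [0.5366, -0.0446, 0.291]
ee_rot: [-0.001, 1.0, -0.0, 0.001]
contact_force: [0.5, -0.7, 0.3]
finger_gap: 0.0853
grip_force: 0.0
```

Emit:
send_rows(series="0.38 -0.9 0 0 0 0;0.38 -0.9 0 0 0 0;0.38 -0.9 0 0 0 0;0.38 -0.9 0 0 0 0;0.38 -0.9 0 0 0 0;0.38 -0.9 0 0 0 0;0.38 -0.9 0 0 0 0;0 -0.3 0 0 0 -0.36;0 0 0 0 0 0;0 0 0 0 0 0")

```text
time_s: 23.7
position: [0.4685, -0.2103, 0.2912]
ee_rot: [-0.02, 1.0, -0.0, 0.001]
contact_force: [-1.0, 0.2, -0.0]
finger_gap: 0.0857
grip_force: 0.0
```

Run:
```python
from h import *
v=snap("wrist","w10")
for o in rects(v,.03,.046,(.3,.65,-.5,0)): print(o)
delta((.4692,-.2099,.0085),Rdown(2.5))
```

```text
(468.8, -209.7, 189.6, 50.2, 2.8, np.float64(38.0), np.int32(4262), [256.0, 156.0])
(614.8, -154.3, 82.8, 28.1, -75.9, np.float64(38.3), np.int32(231), [285.0, 247.0])
shift units [-1.00e-02 -1.00e-02  1.13e+01] turn units [-0.    0.01 -0.02]
```

Emit:
send_rows(series="0 0 1 0 0 -0.04;0 0 1 0 0 0;0 0 1 0 0 0;0 0 1 0 0 0;0 0 1 0 0 0;0 0 1 0 0 0;0 0 1 0 0 0;0 0 1 0 0 0;0 0 1 0 0 0;0 0 1 0 0 0")

```text
time_s: 24.58
position: [0.4689, -0.2087, 0.0393]
ee_rot: [-0.024, 1.0, -0.0, 0.001]
contact_force: [0.7, -0.7, 0.3]
finger_gap: 0.0855
grip_force: 0.0
```

Emit:
send_rows(series="0 0 0.8 0 0 0;0 0 0.5 0 0 0;0 0 0 0 0 0;0 0 0 0 0 0")

```text
time_s: 24.92
position: [0.4679, -0.2086, 0.007]
ee_rot: [-0.024, 1.0, 0.0, -0.001]
contact_force: [-0.3, 0.3, -0.0]
finger_gap: 0.0851
grip_force: 0.0
```

Emit:
send_rows(series="0 0 0 0 0 0;0 0 0 0 0 0;0 0 0 0 0 0;0 0 0 0 0 0;0 0 0 0 0 0;0 0 0 0 0 0;0 0 0 0 0 0;0 0 0 0 0 0", claw=1, grip_force=70)

```text
time_s: 25.58
position: [0.4694, -0.2103, 0.0091]
ee_rot: [-0.024, 1.0, -0.001, 0.002]
contact_force: [-0.9, -0.0, 6.7]
finger_gap: 0.0489
grip_force: 74.7
```

Emit:
send_rows(series="0 0 -0.5 0 0 0;0 0 -1 0 0 0;0 0 -1 0 0 0;0 0 -1 0 0 0;0 0 -1 0 0 0;0 0 -1 0 0 0;0 0 -1 0 0 0;0 0 -1 0 0 0;0 0 -0.5 0 0 0;0 0 0 0 0 0")

```text
time_s: 26.42
position: [0.4698, -0.2107, 0.211]
ee_rot: [-0.024, 1.0, -0.002, 0.003]
contact_force: [0.2, -1.1, -1.7]
finger_gap: 0.0489
grip_force: 73.6
```

```bash
cat >> h.py <<'E'
def held(f):
    p,R=pose(); v=snap("wrist",f); W=cloud(v);q=(W-p)@R
    m=(abs(q[...,1])<.03)&(abs(q[...,0])<.12)&(q[...,2]<-.018)&(q[...,2]>-.045)&(v[0].max(2)>100)
    Q=q[m]; A=np.c_[Q[:,:2],np.ones(len(Q))]; k=np.ones(len(Q),bool)
    for _ in range(5):
        co=np.linalg.lstsq(A[k],Q[k,2],rcond=None)[0]; r=Q[:,2]-A@co; k=abs(r)<.002
    rc=cv2.minAreaRect((Q[k][:,:2]*1000).astype(np.float32))
    print("top plane slope x,y",co.round(4),"rect",np.round(rc[0],1),np.round(rc[1],1),round(rc[2],2),"xmin/max",(np.percentile(Q[k][:,0],[.2,99.8])*1000).round(1),"ymin/max",(np.percentile(Q[k][:,1],[1,99])*1000).round(1))
E
python3 - <<'E'
from h import *
print(pose()[0].round(4)); held("w11")
n=np.array([.9656,-.0277,.2586]);n/=np.linalg.norm(n);y=np.cross([0,0,1],n);y/=np.linalg.norm(y);z=np.cross(n,y)
R=np.stack([-n,y,-z],1); print(R.round(4).tolist())
E
```

```text
[ 0.4698 -0.2107  0.211 ]
top plane slope x,y [-0.003  -0.0011 -0.0287] rect [31.2 -0.1] [127.9  50.6] 0.16 xmin/max [-30.3  94.6] ymin/max [-24.5  23.9]
[[-0.9656, 0.0287, 0.2585], [0.0277, 0.9996, -0.0074], [-0.2586, -0.0, -0.966]]
```

Emit:
send_rows(series="0 0 0 0 0 0.64;-0.2 0.5 -0.05 0 0 0;-0.35 0.97 -0.05 0 0 0;-0.36 1 -0.05 0 0 0;-0.36 1 -0.05 0 0 0;-0.36 1 -0.05 0 0 0;-0.36 1 -0.05 0 0 0;-0.36 1 -0.05 0 0 0;-0.36 1 -0.05 0 0 0;-0.25 0.7 -0.03 0 0 0")

```text
time_s: 27.3
position: [0.5467, -0.0054, 0.215]
ee_rot: [0.014, 1.0, 0.0, -0.002]
contact_force: [0.4, -0.3, -2.3]
finger_gap: 0.049
grip_force: 73.5
```

Emit:
send_rows(series="-0.15 0.44 0 0 0 0;0 0 0 0 -0.5 0;0 0 0 0 -0.6 0;0 0 0 0 -0.6 0;0 0 0 0 -0.48 0;0 0 0 0 0 0;0 0 0 0 0 0;0 0 0 0 0 0;0 0 0 0 0 0")

```text
time_s: 28.05
position: [0.5523, 0.003, 0.218]
ee_rot: [0.014, 0.991, -0.002, 0.13]
contact_force: [-0.2, -0.0, -2.6]
finger_gap: 0.0491
grip_force: 73.6
```

```bash
cat > fin.py <<'E'
from h import *
n=np.array([.9656,-.0277,.2586]);n/=np.linalg.norm(n);y=np.cross([0,0,1],n);y/=np.linalg.norm(y);z=np.cross(n,y)
R=np.stack([-n,y,-z],1); L=np.array([.7584,-.0036,.2883])
def goal(v=(-.0949,-.0002,-.0115),off=np.eye(3)):
    Rt=R@off; return L-.12*n-Rt@np.array(v),Rt
E
python3 - <<'E'
from fin import *
print(pose()[0].round(4),goal()[0].round(4)); delta(*goal()); held("w12")
E
```

```text
[0.5523 0.003  0.218 ] [0.5539 0.0025 0.2216]
shift units [-0.1  -0.02 -0.12] turn units [-0.   -0.01 -0.  ]
top plane slope x,y [-0.003  -0.001  -0.0287] rect [31.4 -0.6] [127.3  51. ] 0.53 xmin/max [-30.3  94.7] ymin/max [-24.6  23.8]
```

Emit:
send_rows(series="-0.1 0 -0.13 0 -0.03 0;0 0 0 0 0 0;0 0 0 0 0 0;0 0 0 0 0 0;0 0 0 0 0 0;0 0 0 0 0 0")

```text
time_s: 28.6
position: [0.5533, 0.0033, 0.2219]
ee_rot: [0.014, 0.991, -0.002, 0.132]
contact_force: [0.2, 0.0, -3.1]
finger_gap: 0.0488
grip_force: 73.6
```

Run:
```python
from fin import *
for _ in range(3): delta(*goal()); snap("side","s13")
c=snap("scene","c13"); s=load("pics/s13.npz")
for o in rects(c,.112,.122,(.3,.8,.1,.5)): print(o)
a=cv2.resize(s[0][110:320,130:330],None,fx=2,fy=2); b=cv2.resize(c[0][140:350,180:380],None,fx=2,fy=2)
a=a[:420]; cv2.imwrite("pics/fin.png",np.hstack([a[:,:400],b[:420,:400]]))
print(read_state()["dq"],read_state()["time_s"])
```

```text
shift units [-0.02 -0.03  0.02] turn units [-0.    0.03 -0.  ]
shift units [-0.02 -0.03  0.01] turn units [-0.    0.03 -0.  ]
shift units [-0.02 -0.03  0.02] turn units [-0.    0.03 -0.  ]
(490.0, 215.9, 191.1, 52.1, -8.7, np.float64(115.8), np.int32(1078), [360.0, 252.0])
(504.9, 325.8, 192.4, 51.1, -8.7, np.float64(116.1), np.int32(1336), [391.0, 281.0])
[ 1.18718215e-04  3.84750637e-05 -1.89450115e-03 -9.18189967e-04
 -1.89318873e-04  5.74813274e-04] 28.8
```

View pics/fin.png

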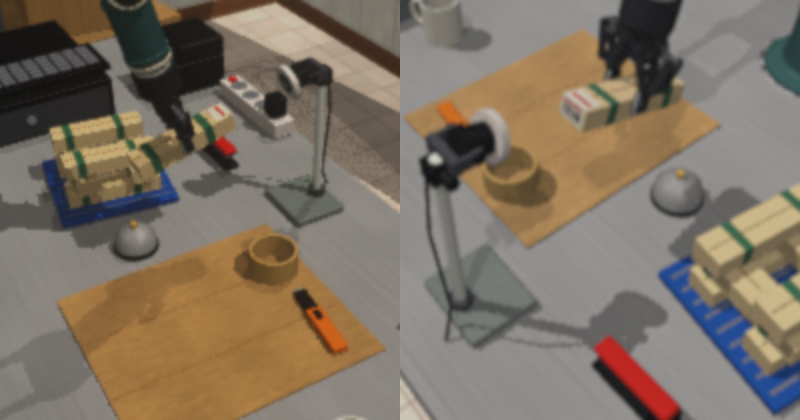

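The carton is held at (200,140) in the left half and (600,100) in the right half. Its label faces the lens right way up, and everything else is where it was. The measured pose is within about 1 mm of the target, so I'm handing in.

```bash
python3 -c "
from cell import robot
print(robot.hand_in())"
```

```text
the job is handed in; nothing more can be done
None
```

The job is handed in: both plain cartons are laid crosswise on the pile within about 3 mm of their targets, and the lot carton is held steady with its label square to the lens at 12 cm (about 1 mm off by my measurements); the hand-in returned no verdict.

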